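Index the stop turret to 5 and seat a pedal enclosure against its stop screw

ROBOT

A 7-joint arm with a two-finger parallel gripper is mounted at the origin on the work surface. World frame = base frame: x ahead of the robot, y to its left, z up, the work surface at z = 0. Lengths are in m, angles in degrees, forces in N, time in s.
With the tool pointing down it reaches from about 0.425 to 0.875 m from the base axis. Payload 4.7 kg.
Tool frame: the origin (TCP) lies between the finger pads; the fingertips stand 8 mm ahead of it and the grasp point (between the pads) lies 11 mm behind it; z points along the fingers, y is the line along which they close (so a half turn about z gives the same grasp; the last joint's range is limited). The gripper opens to 87 mm and grips with 3 to 60 N. Pads are 19 mm wide; open, the fingers measure 117 mm over their backs; the gripper's body (75 mm by 190 mm) begins 51 mm behind the grasp point.
Start: joints at [-62.217, 18.392, -4.016, 83.108, 1.295, 78.541, -3.26], TCP at [0.295, 0.579, 0.231] pointing down, gripper open.
Joint ranges: [-163.93, 163.93], [-17.29, 119.83], [-79.2, 71.16], [3.27, 140.29], [-89.18, 269.18], [5.43, 117.66], [-154.24, 154.24]. Speed limits (degrees/s): [147.25, 147.25, 180, 180, 180, 180, 180].

INTERFACE

Orientations are given as [roll, pitch, yaw] about the fixed x, y, z axes, in that order (R = Rz(yaw) Ry(pitch) Rx(roll)).
In Python, from cell import env, viewer gives the robot as it stands. The module is installed in compiled form; this text tells all that it offers.
- The arm moves only by the tool arm_command, never from a script. Its argument "series" is a list of rows, each a list of 2 entries, a list of its own where there are three numbers: the shift along the tool's x, y, z in mm, then the turn about the tool's z in rad. A call has exactly 5 rows; each row is the pose to reach, as a shift and turn from the pose commanded when the call began, along the tool's axes at that moment; what a row does not reach only later rows make up. A row lasts 1/10 s, in which the tool goes at most 50 mm and 8.59 degrees, less where a joint would pass 70% of its speed; a pose out of reach is approached as far as the arm can. A call with a gripper value outside its range is refused whole. "grip" is the gripper command: -1 is fully open, 1 is shut, values between are in proportion, set as the call begins (left out, the last holds). The fingers move at their own pace and stop on an object; "grip_force" is the grip in N (left out, the last holds). Time passes only in rows, so rows that repeat a pose let the fingers close, or fill a call up. It gives the time, the measured TCP pose, the force, the opening and the grip force at its end, in the units of the state.
- env.get_obs(): the state, without advancing time (a new reading comes with each control period).
- viewer.read_camera(name): name is "scene" or "top" or "wrist"; returns (picture, depth): 420x560x3 uint8, blue, green, red; 420x560 float32, m along the optical axis (not along the pixel's ray), 0 where there is no reading.
- viewer.calibration(name): a dict with "K" (3x3 intrinsics, pixels), "T" (4x4, takes a point from camera to world coordinates); the wrist camera has in their place "hand_eye" (4x4, takes a point from camera to tool coordinates, whose origin is the TCP and whose axes are the flange's). Camera axes: x right, y up, looking along -z (the intrinsics and any distortion apply to the point x, -y, -z); pixel columns grow to the right and rows downward; lengths in m; the calibration is good to about 2 mm. A picture is of the moment at which its call begins: read the wrist's pose just before it. calibration takes no time and is no camera call.
- env.sign_off(): hands the job in; it is judged then, once.
The state is a dict: "time_s": time; "qpos": joint angles; "joint_velocities": joint speeds; "effort": joint torques, N m; "tool_pos": TCP position; "tool_rot": TCP orientation; "force": force on the tool from outside, world axes, zero at the start; "wrist_torque": the same for the moment, N m; "grip_width": finger opening in m; "grasp_force": force on a finger pad.
Only numpy, scipy, OpenCV 4.12 (cv2) and the standard library are available. Lean on these libraries where they do the work, as an engineer would, in place of code of your own. Each camera call takes 0.05 s, during which the arm holds its last target. There are 200 camera calls.

TASK

Set the stop turret to 5: press its knob down off the index against the spring, turn it until the 5 stands in the window, and let it come up home into its notch. Then slide the enclosure squarely along the fence until the end of it that faces the turret bears snugly on stop screw 5, and leave it there, flat on the plate, ready for drilling. Feel for each contact and force nothing: neither the index, nor the stop screw, nor the fence; and leave the other tools where they lie.

Things in the scene. Friction and masses are not known exactly. Their poses are not given: they have to be found in the camera images.
- plate: Gray steel fixture plate, 300 x 500 mm, 10 mm thick, fixed on the bench, turned up to 0.25 rad. Origin on its underside. x points from its near long side towards the fence, y along the fence towards the turret. Its top reaches from x = -185 to +115 and y = -250 to +250 mm. A fixed cast-iron bench clamp, 180 mm tall, stands in the corner x -20 to +100, y -260 to -175 mm.
- fence: Fixed steel bar on the plate, 14 mm wide, 14 mm high above the plate's top, from y = -195 to +45 mm in the plate's frame; its guiding face looks to -x and lies at x = +30 mm. Origin on the plate's top above the plate's origin, axes as the plate's.
- bracket: The turret's fixed cast bracket: foot, rear column, and a flat cover plate with a window, top 48 mm above the plate's top, 108 mm along x, from 60 mm before to 104 mm behind the axis along y. Holds the index crown with eight notches. Origin on the turret's axis at the plate's top; in the plate's frame x = 0, y = +125 mm.
- stop_turret: Upright spindle with knob, black number drum and eight radial stop screws of unlike lengths (8 mm thick, domed tips, 21.5 mm above the plate's top), turning and sinking as one. A spring holds it up, locked in a notch: about 5 N starts it down, free of the index from 4.5 mm down (9 N), bottom at 7.5 mm (12 N). Held down it turns freely and endlessly. Let go, it rises into the nearer notch.
- knob (a point): Point on the turret's axis in its upright round knurled knob (36 mm diameter, 34 mm tall): 20 mm above the knob's underside, 14 mm below its top. With the turret up home it is 78 mm above the plate's top (30 mm above the cover's top); it sinks with the knob. Before 4.5 mm of sinking the knob must not be turned; between numbers it may stay low on a crest.
- index (a joint): Angle of the turret in rad, counter-clockwise positive seen from above; 0 (or any whole turn) = 5 in the window; one number is 0.785 rad: +0.785 shows 6, -0.785 shows 4. Numbers 1 to 8. Starts at any number but 5, or resting between two.
- window (a point): Centre of the bright-framed window (23 mm along x, 18 mm along y) in the cover plate, 40 mm from the turret's axis towards the plate's -y, on the cover's top face. Fixed.
- five (a point): Centre of the white numeral 5 (18 mm tall) on the drum's upper face, 40 mm from the axis. Stop screw 5 lies below it and points the same way; with 5 in the window, along the plate's -y at x = 0. The screw is reset for each batch and its setting is not known: its tip is 61 to 73 mm from the axis. It is rigid: pressing on it builds force quickly.
- enclosure: Closed die-cast pedal enclosure, enamelled, loose on the plate: 60 mm (own x) by 112 mm (own y) by 38 mm high, about 260 g. Origin at the centre of its underside. Own +y end faces the turret. Starts clear of the fence, turned up to 0.3 rad from the plate.
- enclosure_centre (a point): Centre of the enclosure, half-way up (19 mm above the plate's top), axes as the enclosure's. Flush along the fence it is at x = 0 in the plate's frame.
- enclosure_end (a point): Middle of the enclosure's +y end face, 21.5 mm above its underside: the spot that meets the stop screw.
- centre_punch: Bystander: steel centre punch, 122 mm long, 11 mm thick, lying along the plate's near edge.
- step_drill: Bystander: step drill bit, 68 mm long, up to 22 mm thick, lying on the plate on the near side of the turret.
- deburring_tool: Bystander: chrome deburring tool, 135 mm long, 13 mm thick, lying along y behind the fence.
- base_lid: Bystander: flat enclosure lid 60 x 112 x 4 mm on the bench, right of the plate.
- cutting_oil: Bystander: small upright bottle, 48 mm thick, 120 mm tall, on the bench left of the plate.
Not all that is in view belongs to the job. What is shaped like the enclosure but purple or turquoise is not meant.

How it is judged (in metres and radians):
On the way, in this order (a step that is already met when the one before it is completed fails the run):
1. the 5 stands in the window and the turret is up home in its notch (horizontal distance between five and window below 0.004 m and z of knob in the frame of plate above 0.0865 m), for 0.2 s.
2. the enclosure, flush along the fence, bears on the stop screw (x of enclosure_centre in the frame of plate between -0.0018 and 0.002 m and angle between the y axis of enclosure_centre and the y axis of plate, either way round below 0.026 rad and contact force between enclosure and stop_turret above 2 N), for 0.1 s.
3. the enclosure is let go with its end still bearing on the screw (x of enclosure_centre in the frame of plate between -0.0018 and 0.002 m and angle between the y axis of enclosure_centre and the y axis of plate, either way round below 0.026 rad and contact force between enclosure and stop_turret above 0.05 N and not (contact force between the fingers and enclosure above 0.01 N) and not (contact force between the arm and enclosure above 0.01 N)), for 0.05 s.
At the end, for the whole second after the job is handed in: the 5 is centred in the window (within 4 mm) with the turret up home (within 1.5 mm), and the enclosure rests flat on the plate, flush along the fence (within 1.8 mm and 1.5 degrees), its end where it bore on stop screw 5 when let go (50.5 to 65.5 mm along the plate) (all of step 1 and x of enclosure_centre in the frame of plate between -0.0018 and 0.002 m and angle between the y axis of enclosure_centre and the y axis of plate, either way round below 0.026 rad and y of enclosure_end in the frame of plate between 0.0505 and 0.0655 m and z of enclosure_centre in the frame of plate below 0.0305 m and linear speed of enclosure below 0.01 m/s); the robot touches nothing.
It fails at once if the index or the turret's bottom stop was forced (over 45 N between turret and bracket) (contact force between stop_turret and bracket above 45 N).
It fails at once if the enclosure was rammed against the turret's stop screws (over 18 N) (contact force between enclosure and stop_turret above 18 N).
It fails at once if the enclosure was rammed against the fence (over 28 N) (contact force between enclosure and fence above 28 N).
It fails at once if a bystanding tool, lid or bottle was disturbed (moved over 20 mm) (distance of any of centre_punch, step_drill, deburring_tool, base_lid, cutting_oil from where it was at the start of the episode above 0.02 m).
It also fails if it takes over 69 s, if anything falls off the work surface, if the arm or the gripper's body presses on something with over 40 N, if the wrist force passes 120 N, or if a joint passes its speed limit or range.

## Working session

There is one attempt and no reset: what is moved stays moved. The work goes in short steps, Python scripts to look and compute and a tool call to move; the robot and the scene stay as the last step left them, time stands still between calls to the robot, and variables do not carry over. Pictures are saved under pics/ and viewed, at most 10 in all, crops included, and the job is handed in when it is done.

Besides the shell and the picture viewer there is one more tool, called after "Emit:" in YAML: its name, and indented under it one key for each argument. arm_command: Moves the arm, as the interface text tells. Its arguments: {"type":"object","properties":{"series":{"type":"array"},"grip":{"type":"number"},"grip_force":{"type":"number"}},"required":["series"]}

```bash
mkdir -p pics
cat > h.py <<'E'
import numpy as np, cv2
from cell import env, viewer
from scipy.spatial.transform import Rotation as R
def cal(name):
    c=viewer.calibration(name); K=np.array(c["K"])
    if "T" in c: return K,np.array(c["T"]),c
    o=env.get_obs(); T=np.eye(4); T[:3,:3]=R.from_euler('xyz',o["tool_rot"],degrees=True).as_matrix(); T[:3,3]=o["tool_pos"]
    return K,T@np.array(c["hand_eye"]),c
def ray(K,T,u,v):
    d=np.linalg.inv(K)@np.array([u,v,1.]); d=np.array([d[0],-d[1],-d[2]])
    return T[:3,3],T[:3,:3]@d
def onz(K,T,u,v,z):
    o,d=ray(K,T,u,v); return o+d*(z-o[2])/d[2]
def proj(K,T,P):
    p=np.linalg.inv(T)@np.append(P,1); q=K@np.array([p[0],-p[1],-p[2]]); return q[:2]/q[2]
def cloud(K,T,D):
    v,u=np.mgrid[:D.shape[0],:D.shape[1]]
    d=np.linalg.inv(K)@np.stack([u.ravel(),v.ravel(),np.ones(u.size)]); d=d*D.ravel()
    d[1:]*=-1
    return (T[:3,:3]@d+T[:3,3:]).T.reshape(*D.shape,3)
E
python3 - <<'E'
from h import *
print(env.get_obs())
for n in("top","scene"):
    K,T,c=cal(n); print(n,K,T,[k for k in c])
    p,D=viewer.read_camera(n); cv2.imwrite(f"pics/{n}0.png",p); np.savez(f"{n}0.npz",p=p,D=D)
print(viewer.calibration("wrist"))
a=np.load("top0.npz")["p"];b=np.load("scene0.npz")["p"]
E
```

```text
{'time_s': 0.0, 'qpos': array([-62.21756746,  18.43866888,  -4.01618306,  83.17562521,
         1.29625725,  78.53900484,  -3.25901995]), 'joint_velocities': array([-0.11343971, -0.05162694, -0.03380427,  0.0293552 , -0.06707578,
       -0.11214048, -0.11921357]), 'effort': array([-3.49305010e-04, -4.91296005e+01, -4.04215185e-01, -3.12539649e+01,
       -6.40789443e-02,  4.35210345e-02,  1.71829274e-04]), 'tool_pos': array([0.2946397 , 0.57878677, 0.22945967]), 'tool_rot': array([-1.79892016e+02,  6.72710435e-03,  1.53029189e+02]), 'force': array([-0.02437185, -0.05602472, -0.85992588]), 'wrist_torque': array([ 0.05292802,  0.01681782, -0.03902322]), 'grasp_force': 0.0, 'grip_width': 0.086769820996759}
top [[527.69113359   0.         273.6950046 ]
 [  0.         527.69113359 205.66412091]
 [  0.           0.           1.        ]] [[-0.01173499  0.99445494 -0.10450673  0.42236169]
 [-0.99989699 -0.01080653  0.00944604  0.01709321]
 [ 0.0082643   0.10460681  0.99447932  1.38674684]
 [ 0.          0.          0.          1.        ]] ['K', 'T']
scene [[507.8993082    0.         276.26515847]
 [  0.         507.8993082  215.2571766 ]
 [  0.           0.           1.        ]] [[ 0.74626386 -0.50548262  0.43310227  1.22573312]
 [ 0.66561984  0.56045392 -0.49278965 -0.80204033]
 [ 0.00636274  0.65603256  0.75470576  1.28212476]
 [ 0.          0.          0.          1.        ]] ['K', 'T']
{'K': array([[377.09082142,   0.        , 282.93353463],
       [  0.        , 377.09082142, 205.63772483],
       [  0.        ,   0.        ,   1.        ]]), 'hand_eye': array([[ 7.88883763e-04,  9.69214289e-01,  2.46217465e-01,
         6.61011270e-02],
       [ 9.99998327e-01, -3.58255913e-04, -1.79376265e-03,
        -4.76679006e-04],
       [-1.65033153e-03,  2.46218468e-01, -9.69212950e-01,
        -1.53605752e-01],
       [ 0.00000000e+00,  0.00000000e+00,  0.00000000e+00,
         1.00000000e+00]])}
```

View pics/top0.png

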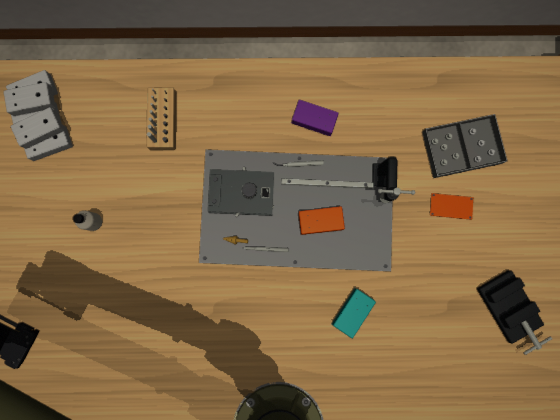

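View pics/scene0.png

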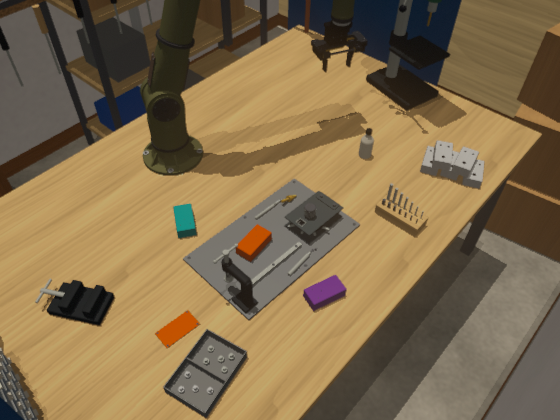

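The enclosure is the orange box on the plate, top (322,220) / scene (254,241). The things it could be taken for are the orange lid on the bench (452,206), the purple box (315,117) and the turquoise box (354,313). The turret knob is at (250,190), the window at about (265,193), and the clamp at (386,178).

Run:
```python
from h import *
for n in("top","scene"):
    z=np.load(f"{n}0.npz");p,D=z["p"],z["D"];K,T,c=cal(n);P=cloud(K,T,D)
    hsv=cv2.cvtColor(p,cv2.COLOR_BGR2HSV)
    box=(P[...,0]>.38)&(P[...,0]<.85)&(P[...,1]>-.35)&(P[...,1]<.3)
    m=(hsv[...,1]<60)&box&(P[...,2]>.004)&(P[...,2]<.017)
    m=cv2.morphologyEx(m.astype(np.uint8),cv2.MORPH_OPEN,np.ones((3,3)))
    nn,l,s,_=cv2.connectedComponentsWithStats(m); k=1+s[1:,4].argmax(); m=l==k
    print(n,"plate z",np.median(P[m][:,2]))
    ys,xs=np.nonzero(m); w=np.array([onz(K,T,u,v,.01)[:2] for u,v in zip(xs,ys)],np.float32)*1000
    print(" plate rect",cv2.minAreaRect(w))
    o=(hsv[...,0]<14)&(hsv[...,1]>180)&box
    nn,l,s,cc=cv2.connectedComponentsWithStats(o.astype(np.uint8))
    for i in range(1,nn):
        if s[i,4]>150:
            q=P[l==i]; zt=np.percentile(q[:,2],80); t=q[q[:,2]>zt-.006]
            print(" orange",cc[i],s[i,4],"zt",zt,cv2.minAreaRect((t[:,:2]*1000).astype(np.float32)))
    k=box&(P[...,2]>.09)&(P[...,2]<.115)&(P[...,1]>0)
    q=P[k]; print(" knob",len(q),q.mean(0), np.median(q[:,2]),(q.max(0)+q.min(0))/2, q.max(0)-q.min(0), np.argwhere(k).mean(0))
a=cv2.imread("pics/top0.png")[140:280,195:400]
cv2.imwrite("pics/crop1.png",cv2.resize(a,None,fx=3.8,fy=3.8,interpolation=cv2.INTER_CUBIC))
```

```text
top plate z 0.010271907207537456
 plate rect ((556.5769653320312, -56.446075439453125), (498.1783142089844, 298.3975830078125), 86.81089782714844)
 orange [321.07587549 219.97957198] 1028 zt 0.050379593445766924 ((525.7294311523438, -116.03628540039062), (59.2694206237793, 110.8873062133789), 6.220860004425049)
 knob 168 [0.59832218 0.06649529 0.09895523] 0.09890990343785322 [0.5979478  0.06657703 0.09878156] [0.03447056 0.03249187 0.01520881] [189.51785714 248.45833333]
scene plate z 0.009147588237324422
 plate rect ((561.0406494140625, -57.0272216796875), (498.6325988769531, 298.3005065917969), 86.7260513305664)
 orange [253.19390582 242.24930748] 722 zt 0.0484218681867508 ((536.6768188476562, -151.7320556640625), (66.73774719238281, 189.21514892578125), 11.556714057922363)
 knob 86 [0.60408929 0.06607424 0.09720402] 0.09780616188352886 [0.60321277 0.06804432 0.09653357] [0.03887788 0.03744482 0.01271427] [207.79069767 310.22093023]
```

View pics/crop1.png

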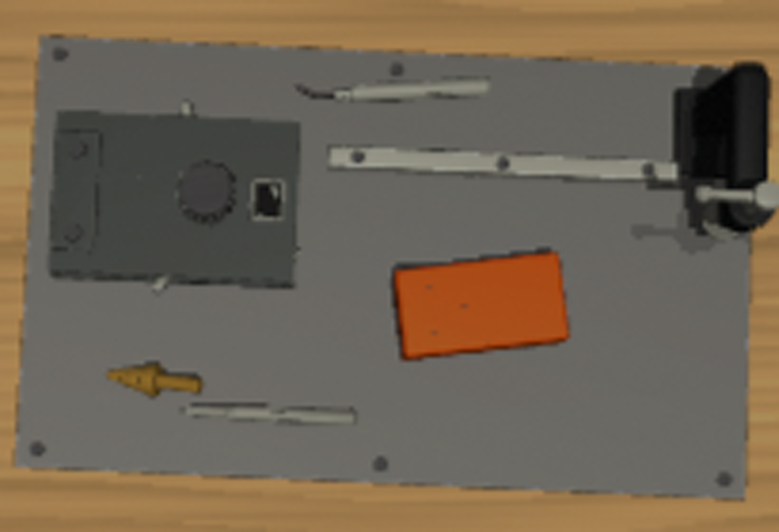

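Emit:
arm_command:
  series:
    - [[-41,-28,-2],0.08]
    - [[-82,-56,-4],0.16]
    - [[-123,-84,-6],0.24]
    - [[-164,-112,-8],0.32]
    - [[-205,-140,-10],0.4]

```text
time_s: 0.6
tool_pos: [0.4146, 0.3595, 0.2403]
tool_rot: [-180.0, -0.0, 129.9]
force: [0.0, -0.2, -0.5]
grip_width: 0.0872
grasp_force: 0.0
```

```bash
cat >> h.py <<'E'
def go(x,y,z,yaw):
    "print tool-axes shift (mm) and turn (rad) to a world pose (m, deg)"
    o=env.get_obs(); Rt=R.from_euler('xyz',o["tool_rot"],degrees=True).as_matrix()
    s=Rt.T@(np.array([x,y,z])-o["tool_pos"])*1000
    t=-np.radians((yaw-o["tool_rot"][2]+180)%360-180)
    print("t",o["time_s"],"pos",o["tool_pos"].round(4),o["tool_rot"].round(2),"F",o["force"].round(2),"q",o["qpos"].round(0),"w",round(o["grip_width"],4),round(float(o["grasp_force"]),1)); print("shift",s.round(1),"turn",round(t,3))
E
python3 -c "
from h import *
go(.6,.02,.25,96)"
```

```text
t 0.6 pos [0.4146 0.3595 0.2403] [-179.98   -0.    129.92] F [ 0.03 -0.23 -0.52] q [-49.   6.   6.  97.  -1.  77.  -3.] w 0.0872 0.0
shift [-379.3  -75.7   -9.7] turn 0.592
```

Emit:
arm_command:
  series:
    - [[-49,-9,-1],0.12]
    - [[-98,-19,-3],0.24]
    - [[-146,-29,-4],0.36]
    - [[-195,-38,-5],0.48]
    - [[-243,-48,-6],0.59]

```text
time_s: 1.1
tool_pos: [0.5344, 0.1428, 0.2465]
tool_rot: [180.0, -0.0, 96.0]
force: [0.7, 0.4, 0.2]
grip_width: 0.0868
grasp_force: 0.0
```

```bash
python3 -c "
from h import *
go(.6,.02,.25,96)"
```

```text
t 1.1 pos [0.5344 0.1428 0.2465] [ 1.800e+02 -1.000e-02  9.604e+01] F [0.74 0.36 0.15] q [-35.   6.  19.  96.  -2.  78. -10.] w 0.0868 0.0
shift [-129.    52.3   -3.6] turn 0.001
```

Emit:
arm_command:
  series:
    - [[-40,16,-1],0]
    - [[-80,32,-2],0]
    - [[-115,47,-3],0]
    - [[-129,52,-4],0]
    - [[-129,52,-4],0]

```text
time_s: 1.6
tool_pos: [0.6, 0.0194, 0.2502]
tool_rot: [-180.0, 0.1, 96.0]
force: [0.9, -0.7, 0.3]
grip_width: 0.087
grasp_force: 0.0
```

Run:
```python
from h import *
o=env.get_obs();print(o["tool_pos"],o["tool_rot"],o["qpos"].round(0))
K,T,c=cal("wrist"); p,D=viewer.read_camera("wrist"); np.savez("w1.npz",p=p,D=D,K=K,T=T)
cv2.imwrite("pics/w1.png",p)
P=cloud(K,T,D)
k=(P[...,2]>.09)&(P[...,2]<.115); q=P[k]; print("knob",len(q),q.mean(0),(q.max(0)+q.min(0))/2,np.ptp(q,axis=0),np.argwhere(k).mean(0))
print("knob expected px",proj(K,T,[.6,.0665,.102]))
```

```text
[0.60000817 0.01943571 0.25018578] [-1.79960263e+02  6.51734851e-02  9.60306408e+01] [-26.  12.  25.  90.  -5.  79.   6.]
knob 1610 [0.59859355 0.06702936 0.09837349] [0.59855426 0.06662265 0.09666032] [0.0364896  0.03692812 0.00833893] [134.16149068 286.66335404]
knob expected px [288.40947908 135.40388743]
```

View pics/w1.png

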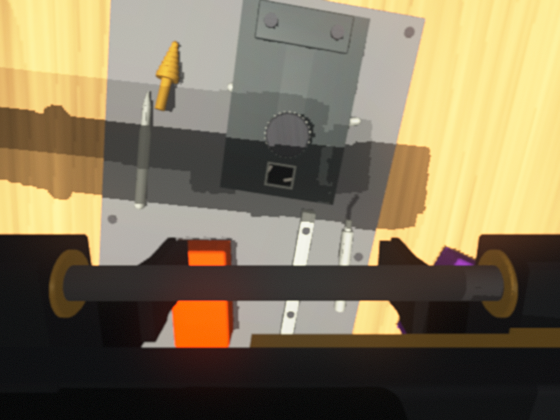

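Run:
```python
from h import *
z=np.load("w1.npz");p,D,K,T=z["p"],z["D"],z["K"],z["T"];P=cloud(K,T,D)
print("plate z",np.median(P[225:245,110:180,2]),"cover z",np.median(P[150:160,250:330,2]),"knob top",np.median(P[128:140,275:295,2]))
g=cv2.cvtColor(p,cv2.COLOR_BGR2GRAY)
# drum depth within window
print("window px z",np.median(P[170:182,272:290,2]))
a=p[85:215,215:370]; a=np.clip(a.astype(float)*2.2,0,255).astype(np.uint8)
b=p[158:194,258:302]; b=np.clip(b.astype(float)*2.5,0,255).astype(np.uint8)
a=cv2.resize(a,(465,390),interpolation=cv2.INTER_CUBIC); b=cv2.resize(b,(330,270),interpolation=cv2.INTER_CUBIC)
c=np.zeros((390,800,3),np.uint8); c[:,:465]=a; c[:270,470:]=b
cv2.imwrite("pics/w1c.png",c)
# fence: bright pixels at z ~.024
m=(P[...,2]>.019)&(P[...,2]<.030)&(g>110)
m[:205]=0; m[262:]=0; m[:,:270]=0; m[:,330:]=0
q=P[m]; print("fence",len(q),np.median(q[:,2]),cv2.minAreaRect((q[:,:2]*1000).astype(np.float32)))
```

```text
plate z 0.009152901816565057 cover z 0.05755949712848343 knob top 0.09863180996548565
window px z 0.04857190966440364
fence 658 0.023250639396855816 ((629.6746215820312, -43.304237365722656), (56.48680877685547, 14.23179817199707), 86.88092041015625)
```

View pics/w1c.png

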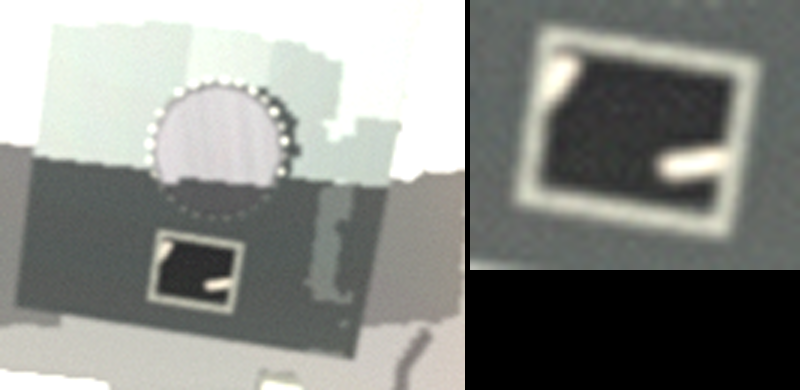

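Nothing reads in the window, top-left crop (195,272): two partial strokes show and the knob sits about 3 mm low. The turret is resting on a crest between two numbers. I'll grip the knob next.

Emit:
arm_command:
  series:
    - [[24,2,45],0]
    - [[47,3.5,90],0]
    - [[47,3.5,130],0]
    - [[47,3.5,160],0]
    - [[47,3.5,174],0]
  grip: -0.2
  grip_force: 25

```text
time_s: 2.15
tool_pos: [0.5947, 0.0726, 0.0731]
tool_rot: [-179.7, -0.1, 96.6]
force: [0.0, -0.7, 0.5]
grip_width: 0.0562
grasp_force: 0.0
```

Emit:
arm_command:
  series:
    - [[0,0,0],0]
    - [[0,0,0],0]
    - [[0,0,0],0]
    - [[0,0,0],0]
    - [[0,0,0],0]
  grip: 1
  grip_force: 25

```text
time_s: 2.65
tool_pos: [0.5986, 0.0702, 0.0784]
tool_rot: [179.9, -0.1, 96.3]
force: [-4.5, 0.8, 6.7]
grip_width: 0.0355
grasp_force: 25.0
```

```bash
python3 -c "
from h import *
go(.5986,.0667,.076,96)"
```

```text
t 2.65 pos [0.5986 0.0702 0.0784] [ 1.7991e+02 -9.0000e-02  9.6310e+01] F [-4.54  0.77  6.7 ] q [-28.  20.  22. 101.  -9.  61.   4.] w 0.0355 25.0
shift [-3.4 -0.3  2.4] turn 0.005
```

Emit:
arm_command:
  series:
    - [[0,0,0.5],0]
    - [[0,0,1],0]
    - [[0,0,1.5],0]
    - [[0,0,2],0]
    - [[0,0,2],0]

```text
time_s: 3.15
tool_pos: [0.5987, 0.0702, 0.0768]
tool_rot: [179.9, -0.1, 96.3]
force: [-4.5, 1.5, 9.5]
grip_width: 0.035
grasp_force: 25.0
```

Emit:
arm_command:
  series:
    - [[-1,0,0.5],0]
    - [[-2,0,1],0]
    - [[-3,0,1],0]
    - [[-3,0,1],0]
    - [[-3,0,1],0]

```text
time_s: 3.65
tool_pos: [0.5988, 0.0695, 0.076]
tool_rot: [179.9, -0.3, 96.4]
force: [-5.6, 4.5, 9.1]
grip_width: 0.0354
grasp_force: 25.0
```

Emit:
arm_command:
  series:
    - [[0,0,0],0]
    - [[0,0,0],0]
    - [[0,0,0],0]
    - [[0,0,0],0]
    - [[0,0,0],0]
  grip: 0

```text
time_s: 4.15
tool_pos: [0.5985, 0.066, 0.0734]
tool_rot: [180.0, 0.0, 96.3]
force: [-0.9, -0.4, 0.4]
grip_width: 0.0435
grasp_force: 0.0
```

Emit:
arm_command:
  series:
    - [[0,0,0],0]
    - [[0,0,0],0]
    - [[0,0,0],0]
    - [[0,0,0],0]
    - [[0,0,0],0]
  grip: 1
  grip_force: 30

```text
time_s: 4.65
tool_pos: [0.5984, 0.0663, 0.0735]
tool_rot: [180.0, 0.0, 96.3]
force: [-0.3, -0.6, -1.0]
grip_width: 0.0354
grasp_force: 30.0
```

Emit:
arm_command:
  series:
    - [[0,0,1.5],0]
    - [[0,0,3],0]
    - [[0,0,4.5],0]
    - [[0,0,5.5],0]
    - [[0,0,5.5],0]

```text
time_s: 5.15
tool_pos: [0.5986, 0.0666, 0.0698]
tool_rot: [180.0, -0.0, 96.3]
force: [-3.7, 0.7, 10.5]
grip_width: 0.0352
grasp_force: 30.0
```

Emit:
arm_command:
  series:
    - [[0,0,0],-0.1]
    - [[0,0,0],-0.2]
    - [[0,0,0],-0.3]
    - [[0,0,0],-0.393]
    - [[0,0,0],-0.393]

```text
time_s: 5.65
tool_pos: [0.5987, 0.0666, 0.07]
tool_rot: [179.9, -0.0, 119.0]
force: [-4.2, 0.4, 10.5]
grip_width: 0.0348
grasp_force: 30.0
```

Emit:
arm_command:
  series:
    - [[0,0,-2],0]
    - [[0,0,-4],0]
    - [[0,0,-6],0]
    - [[0,0,-8],0]
    - [[0,0,-8.5],0]

```text
time_s: 6.15
tool_pos: [0.5987, 0.0665, 0.076]
tool_rot: [180.0, 0.0, 118.8]
force: [3.5, 0.3, -5.5]
grip_width: 0.0351
grasp_force: 30.0
```

Emit:
arm_command:
  series:
    - [[0,0,0],0]
    - [[0,0,0],0]
    - [[0,0,0],0]
    - [[0,0,0],0]
    - [[0,0,0],0]
  grip: 0.1

```text
time_s: 6.65
tool_pos: [0.5984, 0.0663, 0.0767]
tool_rot: [180.0, -0.0, 118.8]
force: [0.2, 0.2, -0.2]
grip_width: 0.0395
grasp_force: 0.0
```

Emit:
arm_command:
  series:
    - [[0,0,-45],0]
    - [[-10,-5,-90],0]
    - [[-25,-13,-130],0]
    - [[-40,-20,-150],0]
    - [[-40,-20,-150],0]
  grip: -0.2

```text
time_s: 7.15
tool_pos: [0.6024, 0.0182, 0.231]
tool_rot: [179.6, 0.2, 118.6]
force: [-0.1, 0.0, -0.5]
grip_width: 0.0517
grasp_force: 0.0
```

```bash
cat > look.py <<'E'
from h import *
import sys
n=sys.argv[1]
o=env.get_obs();print(o["time_s"],o["tool_pos"].round(4),o["tool_rot"].round(1),o["qpos"].round(0))
K,T,c=cal("wrist"); p,D=viewer.read_camera("wrist"); np.savez(n+".npz",p=p,D=D,K=K,T=T); P=cloud(K,T,D)
w=np.array([.5985,.0667,.058])+.04*np.array([np.sin(np.radians(-3.12)),-np.cos(np.radians(-3.12)),0])
u,v=proj(K,T,w).round().astype(int); print("window px",u,v)
k=(P[...,2]>.09)&(P[...,2]<.115); print("knob z",np.median(P[k][:,2]) if k.any() else None)
b=p[max(v-30,0):v+30,max(u-40,0):u+40]; b=np.clip(b.astype(float)*2,0,255).astype(np.uint8)
cv2.imwrite("pics/"+n+".png",cv2.resize(b,None,fx=6,fy=6,interpolation=cv2.INTER_CUBIC))
E
python3 look.py w2
```

```text
7.15 [0.6024 0.0182 0.231 ] [179.6   0.2 118.6] [-22.  12.  21.  91.  -5.  77.  28.]
window px 280 175
knob z 0.10134725091305508
```

View pics/w2.png

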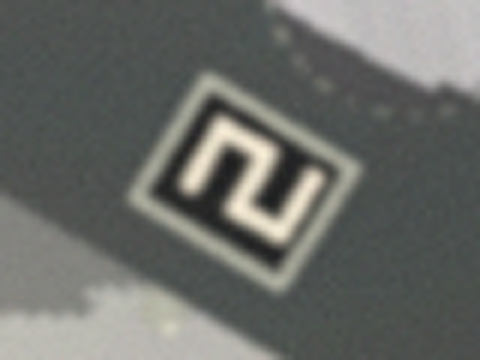

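The 2 stands in the window (crop about (250,180)): its S-stroke is upper right and lower left, with the digit's height along plate x. The knob is home at 0.1013. So the turret needs +3 numbers, or +135° CCW. I'll wind the wrist back first.

Emit:
arm_command:
  series:
    - [[12,5,20],0.148]
    - [[24,10,45],0.296]
    - [[36,15,70],0.444]
    - [[44,20,90],0.592]
    - [[44,20,100],0.74]

```text
time_s: 7.7
tool_pos: [0.5934, 0.0733, 0.122]
tool_rot: [-179.6, 0.1, 76.3]
force: [-0.4, -0.4, 0.3]
grip_width: 0.0523
grasp_force: 0.0
```

Emit:
arm_command:
  series:
    - [[0,0,0],0.148]
    - [[0,0,0],0.296]
    - [[0,0,0],0.444]
    - [[0,0,0],0.55]
    - [[0,0,0],0.55]

```text
time_s: 8.2
tool_pos: [0.595, 0.071, 0.1245]
tool_rot: [-179.9, 0.2, 45.0]
force: [-0.3, -0.8, 0.6]
grip_width: 0.053
grasp_force: 0.0
```

```bash
python3 -c "
from h import *
go(.5986,.0667,.076,45)"
```

```text
t 8.2 pos [0.595  0.071  0.1245] [-1.7988e+02  1.5000e-01  4.4980e+01] F [-0.29 -0.78  0.63] q [-33.  18.  28.  99.  -9.  66. -47.] w 0.053 0.0
shift [-0.4  5.7 48.5] turn -0.0
```

Emit:
arm_command:
  series:
    - [[0,3,5],0]
    - [[0,5.5,15],0]
    - [[0,5.5,32],0]
    - [[0,5.5,48],0]
    - [[0,5.5,48],0]

```text
time_s: 8.7
tool_pos: [0.598, 0.0656, 0.0751]
tool_rot: [-179.8, 0.3, 44.9]
force: [1.1, -0.2, -0.5]
grip_width: 0.0525
grasp_force: 0.0
```

Emit:
arm_command:
  series:
    - [[0,0,0],0]
    - [[0,0,0],0]
    - [[0,0,0],0]
    - [[0,0,0],0]
    - [[0,0,0],0]

```text
time_s: 9.2
tool_pos: [0.6006, 0.066, 0.0791]
tool_rot: [180.0, -0.0, 44.9]
force: [-1.1, 1.1, -0.7]
grip_width: 0.0523
grasp_force: 0.0
```

Emit:
arm_command:
  series:
    - [[-1,-1.8,2.5],0]
    - [[-1,-1.8,2.5],0]
    - [[-1,-1.8,2.5],0]
    - [[-1,-1.8,2.5],0]
    - [[-1,-1.8,2.5],0]

```text
time_s: 9.7
tool_pos: [0.5984, 0.0666, 0.0761]
tool_rot: [180.0, -0.0, 44.9]
force: [0.0, 0.3, 0.3]
grip_width: 0.0523
grasp_force: 0.0
```

Emit:
arm_command:
  series:
    - [[0,0,0],0]
    - [[0,0,0],0]
    - [[0,0,0],0]
    - [[0,0,0],0]
    - [[0,0,0],0]
  grip: 1
  grip_force: 30

```text
time_s: 10.2
tool_pos: [0.5982, 0.0667, 0.0761]
tool_rot: [-180.0, 0.0, 44.9]
force: [-0.3, 0.7, 0.7]
grip_width: 0.0351
grasp_force: 30.0
```

Emit:
arm_command:
  series:
    - [[0,0,2],0]
    - [[0,0,4],0]
    - [[0,0,6],0]
    - [[0,0,8],0]
    - [[0,0,8],0]

```text
time_s: 10.7
tool_pos: [0.5987, 0.0669, 0.0696]
tool_rot: [-180.0, -0.1, 44.9]
force: [-4.4, 0.9, 10.2]
grip_width: 0.0354
grasp_force: 30.0
```

Emit:
arm_command:
  series:
    - [[0,0,0],-0.14]
    - [[0,0,0],-0.28]
    - [[0,0,0],-0.42]
    - [[0,0,0],-0.56]
    - [[0,0,0],-0.7]

```text
time_s: 11.2
tool_pos: [0.5987, 0.0668, 0.0699]
tool_rot: [180.0, -0.1, 85.3]
force: [-4.9, -0.0, 10.4]
grip_width: 0.0352
grasp_force: 30.0
```

Emit:
arm_command:
  series:
    - [[0,0,0],-0.14]
    - [[0,0,0],-0.28]
    - [[0,0,0],-0.42]
    - [[0,0,0],-0.56]
    - [[0,0,0],-0.7]

```text
time_s: 11.7
tool_pos: [0.5989, 0.0667, 0.07]
tool_rot: [179.9, 0.0, 125.4]
force: [-4.0, 0.4, 9.9]
grip_width: 0.0347
grasp_force: 30.0
```

Emit:
arm_command:
  series:
    - [[0,0,0],-0.14]
    - [[0,0,0],-0.28]
    - [[0,0,0],-0.42]
    - [[0,0,0],-0.56]
    - [[0,0,0],-0.7]

```text
time_s: 12.2
tool_pos: [0.5991, 0.0669, 0.0701]
tool_rot: [179.9, 0.1, 165.6]
force: [-3.7, -0.3, 10.2]
grip_width: 0.035
grasp_force: 30.0
```

Emit:
arm_command:
  series:
    - [[0,0,0],-0.13]
    - [[0,0,0],-0.256]
    - [[0,0,0],-0.256]
    - [[0,0,0],-0.256]
    - [[0,0,0],-0.256]

```text
time_s: 12.7
tool_pos: [0.5991, 0.067, 0.0701]
tool_rot: [179.9, 0.1, 179.9]
force: [-3.8, -0.7, 10.6]
grip_width: 0.0352
grasp_force: 30.0
```

Turned 135.0°. I'll rise, release and look.

Emit:
arm_command:
  series:
    - [[0,0,-2],0]
    - [[0,0,-4],0]
    - [[0,0,-6],0]
    - [[0,0,-7.5],0]
    - [[0,0,-8],0]

```text
time_s: 13.2
tool_pos: [0.5986, 0.067, 0.0761]
tool_rot: [180.0, 0.0, 179.9]
force: [1.3, 1.4, 0.6]
grip_width: 0.0349
grasp_force: 30.0
```

Emit:
arm_command:
  series:
    - [[0,0,0],0]
    - [[0,0,0],0]
    - [[0,0,0],0]
    - [[0,0,0],0]
    - [[0,0,0],0]
  grip: -0.2

```text
time_s: 13.7
tool_pos: [0.5983, 0.0664, 0.0759]
tool_rot: [-180.0, -0.0, 179.9]
force: [0.0, 0.2, 0.5]
grip_width: 0.0517
grasp_force: 0.0
```

Emit:
arm_command:
  series:
    - [[0,0,-40],0.05]
    - [[0,0,-80],0.19]
    - [[0,0,-115],0.33]
    - [[0,0,-140],0.47]
    - [[0,0,-150],0.61]
  grip: -1

```text
time_s: 14.2
tool_pos: [0.5998, 0.0666, 0.2297]
tool_rot: [179.8, 0.2, 144.6]
force: [0.5, -0.0, -0.9]
grip_width: 0.083
grasp_force: 0.0
```

```bash
python3 -c "
from h import *
go(.585,.0,.235,93)"
```

```text
t 14.2 pos [0.5998 0.0666 0.2297] [179.78   0.21 144.61] F [ 0.46 -0.04 -0.86] q [-18.  12.  10.  91.  -2.  77.  48.] w 0.083 0.0
shift [-26.5 -62.9  -5.4] turn 0.901
```

Emit:
arm_command:
  series:
    - [[-6,-14,-1],0.148]
    - [[-12,-28,-2],0.296]
    - [[-18,-42,-3],0.444]
    - [[-22,-52,-4],0.592]
    - [[-22,-52,-4],0.73]

```text
time_s: 14.7
tool_pos: [0.5863, 0.0088, 0.2304]
tool_rot: [180.0, 0.1, 102.6]
force: [0.0, 0.3, -0.3]
grip_width: 0.087
grasp_force: 0.0
```

```bash
python3 look.py w3
```

```text
14.7 [0.5863 0.0088 0.2304] [1.800e+02 1.000e-01 1.026e+02] [-17.  11.  16.  93.  -3.  77.  12.]
window px 298 170
knob z 0.10127569674165782
```

View pics/w3.png

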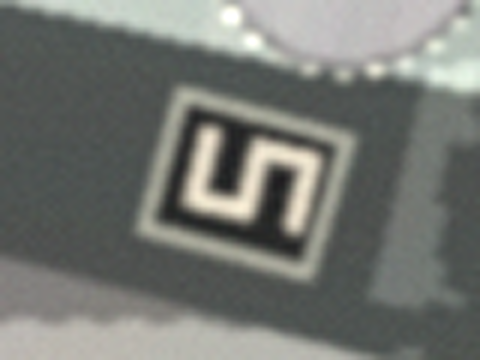

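The 5 stands in the window and the knob is home (0.1013). Next is the orange enclosure, measured at (0.526, -0.116), yaw 6.2°, top z about 0.048.

Emit:
arm_command:
  series:
    - [[-30,-24,0],0.03]
    - [[-60,-48,10],0.06]
    - [[-90,-70,40],0.09]
    - [[-109,-86,80],0.11]
    - [[-109,-86,110],0.11]
  grip: -1

```text
time_s: 15.25
tool_pos: [0.525, -0.1187, 0.1186]
tool_rot: [-179.9, 0.1, 96.6]
force: [-0.2, 0.2, 0.4]
grip_width: 0.0869
grasp_force: 0.0
```

Emit:
arm_command:
  series:
    - [[0,0,0],0]
    - [[0,0,0],0]
    - [[0,0,0],0]
    - [[0,0,0],0]
    - [[0,0,0],0]

```text
time_s: 15.75
tool_pos: [0.5286, -0.114, 0.1214]
tool_rot: [179.9, 0.0, 96.9]
force: [0.2, 1.1, 0.2]
grip_width: 0.0867
grasp_force: 0.0
```

Run:
```python
from h import *
go(.526,-.116,.040,96.2)
K,T,c=cal("wrist"); p,D=viewer.read_camera("wrist");P=cloud(K,T,D)
hsv=cv2.cvtColor(p,cv2.COLOR_BGR2HSV)
m=(hsv[...,0]<14)&(hsv[...,1]>180)&(P[...,2]>.035)&(P[...,2]<.056)
q=P[m]; print(len(q),np.argwhere(m).mean(0)); 
if len(q): print(np.median(q[:,2]),cv2.minAreaRect((q[:,:2]*1000).astype(np.float32)),q.min(0),q.max(0))
cv2.imwrite("pics/w4.png",p)
```

```text
t 15.75 pos [ 0.5286 -0.114   0.1214] [1.7986e+02 2.0000e-02 9.6890e+01] F [0.19 1.06 0.22] q [-10.  10.  21. 107.  -4.  63.  20.] w 0.0867 0.0
shift [-1.7 -3.  81.4] turn 0.012
12536 [196.59971283 277.73292916]
0.04726825827240588 ((525.0659790039062, -103.11724853515625), (59.27307891845703, 85.55767059326172), 6.014840602874756) [ 0.49188136 -0.14867905  0.03502616] [ 0.55855598 -0.05799447  0.04983532]
```

Emit:
arm_command:
  series:
    - [[-2,-2.5,25],0.015]
    - [[-2,-2.5,50],0.015]
    - [[-2,-2.5,70],0.015]
    - [[-2,-2.5,80],0.015]
    - [[-2,-2.5,83],0.015]

```text
time_s: 16.3
tool_pos: [0.5248, -0.1164, 0.0363]
tool_rot: [-179.9, -0.0, 96.0]
force: [-0.5, -0.6, -0.3]
grip_width: 0.0871
grasp_force: 0.0
```

Emit:
arm_command:
  series:
    - [[0,0,0],0]
    - [[0,0,0],0]
    - [[0,0,0],0]
    - [[0,0,0],0]
    - [[0,0,0],0]

```text
time_s: 16.8
tool_pos: [0.5256, -0.1166, 0.0375]
tool_rot: [180.0, -0.0, 96.0]
force: [0.0, -0.8, -0.6]
grip_width: 0.0869
grasp_force: 0.0
```

Emit:
arm_command:
  series:
    - [[0,0,0],0]
    - [[0,0,0],0]
    - [[0,0,0],0]
    - [[0,0,0],0]
    - [[0,0,0],0]
  grip: 1
  grip_force: 12

```text
time_s: 17.3
tool_pos: [0.5254, -0.1166, 0.0371]
tool_rot: [180.0, -0.0, 96.0]
force: [0.3, 0.6, -0.2]
grip_width: 0.0599
grasp_force: 12.0
```

Run:
```python
from h import *
a=np.radians(-3.12); ex=np.array([np.cos(a),np.sin(a)]); ey=np.array([-np.sin(a),np.cos(a)]); t=np.array([.5985,.0667])
o=env.get_obs(); d=o["tool_pos"][:2]-t; px,py=d@ex,d@ey+.125; print("plate",px,py)
w=t+(-.004)*ex+(-.060-.125)*ey; print(w); go(w[0],w[1],.0375,86.88)
```

```text
plate -0.06306303777688232 -0.06199021585119224
[ 0.58443687 -0.11780807]
t 17.3 pos [ 0.5254 -0.1166  0.0371] [179.99  -0.    95.96] F [ 0.25  0.6  -0.23] q [ -9.  16.  21. 112.  -7.  54.  21.] w 0.0599 12.0
shift [-7.4 58.6 -0.4] turn 0.159
```

Emit:
arm_command:
  series:
    - [[-1,8,0],0.03]
    - [[-2,20,0],0.07]
    - [[-4,32,0],0.11]
    - [[-5,42,0],0.15]
    - [[-6,48,0],0.16]

```text
time_s: 17.8
tool_pos: [0.5736, -0.1175, 0.037]
tool_rot: [-179.9, -0.0, 86.7]
force: [-4.5, -0.5, 5.9]
grip_width: 0.06
grasp_force: 12.0
```

Emit:
arm_command:
  series:
    - [[0,1,0],0]
    - [[0,2,0],0]
    - [[0,3,0],0]
    - [[0,4,0],0]
    - [[0,5,0],0]

```text
time_s: 18.3
tool_pos: [0.5783, -0.1179, 0.037]
tool_rot: [-180.0, -0.0, 86.8]
force: [-3.8, 0.0, 3.2]
grip_width: 0.0602
grasp_force: 12.0
```

```bash
cat > pl.py <<'E'
from h import *
a=np.radians(-3.12); ex=np.array([np.cos(a),np.sin(a)]); ey=np.array([-np.sin(a),np.cos(a)]); t=np.array([.5985,.0667])
o=env.get_obs(); d=o["tool_pos"][:2]-t; print("plate mm",1e3*(d@ex),1e3*(d@ey)+125,"Fplate",o["force"][:2]@ex,o["force"][:2]@ey,"Fz",o["force"][2],"yaw err",o["tool_rot"][2]-86.88,"z",o["tool_pos"][2],o["wrist_torque"].round(2))
E
python3 pl.py
```

```text
plate mm -10.164831380015508 -60.47683390272877 Fplate -3.8418809873706774 -0.17590931986688796 Fz 3.211168907834002 yaw err -0.08959119298177143 z 0.03701772080231243 [-0.01  1.06  0.03]
```

Emit:
arm_command:
  series:
    - [[0,1.5,0],0]
    - [[0,3,0],0]
    - [[0,4.5,0],0]
    - [[0,6,0],0]
    - [[0,7.5,0],0]

```text
time_s: 18.8
tool_pos: [0.5863, -0.1183, 0.037]
tool_rot: [180.0, -0.0, 86.8]
force: [-2.0, -0.2, 4.0]
grip_width: 0.0602
grasp_force: 12.0
```

Emit:
arm_command:
  series:
    - [[0,0.6,0],0]
    - [[0,1.2,0],0]
    - [[0,1.8,0],0]
    - [[0,2.4,0],0]
    - [[0,3,0],0]

```text
time_s: 19.3
tool_pos: [0.5881, -0.1184, 0.037]
tool_rot: [-179.9, -0.0, 86.8]
force: [-7.4, -0.3, 6.2]
grip_width: 0.0598
grasp_force: 12.0
```

```bash
python3 pl.py
```

```text
plate mm -0.2814492572644728 -60.40041825956564 Fplate -7.407349468530901 -0.701875457089379 Fz 6.15737500511952 yaw err -0.08965895255553846 z 0.03700231322889845 [0.06 1.72 0.09]
```

Emit:
arm_command:
  series:
    - [[5,0,0],0]
    - [[10,0,0],0]
    - [[16,0,0],0]
    - [[22,0,0],0]
    - [[26,0,0],0]

```text
time_s: 19.8
tool_pos: [0.5893, -0.0962, 0.037]
tool_rot: [-179.9, 0.3, 86.7]
force: [-7.1, -6.6, 4.5]
grip_width: 0.0601
grasp_force: 12.0
```

Emit:
arm_command:
  series:
    - [[5,0,0],0]
    - [[10,0,0],0]
    - [[15,0,0],0]
    - [[20,0,0],0]
    - [[23,0,0],0]

```text
time_s: 20.3
tool_pos: [0.5906, -0.0733, 0.037]
tool_rot: [-179.9, 0.3, 86.7]
force: [-7.4, -7.0, 5.0]
grip_width: 0.0598
grasp_force: 12.0
```

```bash
python3 pl.py
```

```text
plate mm -0.27034090649930753 -15.245606053333773 Fplate -7.000495238799942 -7.343878476987031 Fz 4.9967583105489 yaw err -0.18011885266933803 z 0.03701659226248823 [-1.53  1.57  0.18]
```

Emit:
arm_command:
  series:
    - [[1,-1,-0.7],0]
    - [[2.5,-1,-1],0]
    - [[4,-1,-1],0]
    - [[5.5,-1,-1],0]
    - [[7,-1,-1],0]

```text
time_s: 20.8
tool_pos: [0.5912, -0.0621, 0.0378]
tool_rot: [-180.0, -0.0, 86.8]
force: [-1.9, -1.1, -2.6]
grip_width: 0.0599
grasp_force: 12.0
```

```bash
python3 pl.py
```

```text
plate mm -0.29420642711445605 -4.006780065787723 Fplate -1.7948823178861835 -1.227009512518946 Fz -2.583317031586881 yaw err -0.07030571904307692 z 0.037768512028122446 [-0.36  0.51 -0.07]
```

Emit:
arm_command:
  series:
    - [[0.5,0.3,0.4],0]
    - [[1,0.3,0.8],0]
    - [[1.5,0.3,0.8],0]
    - [[2,0.3,0.8],0]
    - [[2.5,0.3,0.8],0]

```text
time_s: 21.3
tool_pos: [0.5913, -0.0603, 0.0371]
tool_rot: [-180.0, 0.0, 86.8]
force: [-3.9, -0.9, -3.4]
grip_width: 0.0595
grasp_force: 12.0
```

Emit:
arm_command:
  series:
    - [[0.6,0,0],0]
    - [[1.2,0,0],0]
    - [[1.8,0,0],0]
    - [[2.4,0,0],0]
    - [[3,0,0],0]

```text
time_s: 21.8
tool_pos: [0.5915, -0.0571, 0.0371]
tool_rot: [-180.0, 0.0, 86.8]
force: [-3.2, -2.2, -1.6]
grip_width: 0.0597
grasp_force: 12.0
```

```bash
python3 pl.py
```

```text
plate mm -0.28486539613392053 0.9750184832390971 Fplate -3.043253328745235 -2.411045274467545 Fz -1.6149122811267729 yaw err -0.09103562549388755 z 0.0371112382639936 [-0.58  1.15  0.11]
```

Emit:
arm_command:
  series:
    - [[0.5,0,0],0]
    - [[1,0,0],0]
    - [[1.5,0,0],0]
    - [[2,0,0],0]
    - [[2.5,0,0],0]

```text
time_s: 22.3
tool_pos: [0.5916, -0.0547, 0.0371]
tool_rot: [-180.0, 0.0, 86.8]
force: [-4.6, -1.7, -3.2]
grip_width: 0.0598
grasp_force: 12.0
```

Emit:
arm_command:
  series:
    - [[0.5,0,0],0]
    - [[1,0,0],0]
    - [[1.5,0,0],0]
    - [[2,0,0],0]
    - [[2.5,0,0],0]

```text
time_s: 22.8
tool_pos: [0.5918, -0.0522, 0.0371]
tool_rot: [-180.0, 0.0, 86.8]
force: [-4.6, -2.1, -2.8]
grip_width: 0.0599
grasp_force: 12.0
```

Emit:
arm_command:
  series:
    - [[0.5,0,0],0]
    - [[1,0,0],0]
    - [[1.5,0,0],0]
    - [[2,0,0],0]
    - [[2.5,0,0],0]

```text
time_s: 23.3
tool_pos: [0.5918, -0.0511, 0.0372]
tool_rot: [-180.0, 0.1, 86.7]
force: [-5.3, -5.4, -3.0]
grip_width: 0.0597
grasp_force: 12.0
```

```bash
python3 pl.py
```

```text
plate mm -0.23605724903893077 6.975705733541261 Fplate -4.949034657537955 -5.678406827678709 Fz -3.034915130136973 yaw err -0.13269311036039255 z 0.037211850897469805 [-1.27  1.24  0.07]
```

Emit:
arm_command:
  series:
    - [[0.4,0,0.3],0]
    - [[0.8,0,0.6],0]
    - [[1,0,0.9],0]
    - [[1,0,1.1],0]
    - [[1,0,1.1],0]

```text
time_s: 23.8
tool_pos: [0.5918, -0.051, 0.037]
tool_rot: [-180.0, 0.1, 86.7]
force: [-6.2, -5.2, 3.8]
grip_width: 0.0596
grasp_force: 12.0
```

```bash
python3 pl.py
```

```text
plate mm -0.23681761029512371 7.08677799602863 Fplate -5.878580232977312 -5.519848979298853 Fz 3.7787904046195515 yaw err -0.15592746172268335 z 0.03702278388536777 [-1.31  1.86  0.14]
```

Emit:
arm_command:
  series:
    - [[0.4,0,0],0]
    - [[0.8,0,-0.2],0]
    - [[1.2,0,-0.4],0]
    - [[1.5,0,-0.5],0]
    - [[1.5,0,-0.5],0]

```text
time_s: 24.3
tool_pos: [0.5918, -0.0509, 0.0371]
tool_rot: [-180.0, 0.2, 86.7]
force: [-5.9, -8.9, 0.8]
grip_width: 0.06
grasp_force: 12.0
```

Emit:
arm_command:
  series:
    - [[0,0,0],0]
    - [[0,0,0],0]
    - [[0,0,0],0]
    - [[0,0,0],0]
    - [[0,0,0],0]
  grip: 0.1

```text
time_s: 24.8
tool_pos: [0.5918, -0.0509, 0.0371]
tool_rot: [-180.0, 0.2, 86.7]
force: [-6.2, -8.3, 1.2]
grip_width: 0.0596
grasp_force: 12.0
```

```bash
python3 pl.py
```

```text
plate mm -0.28284500978202076 7.216325683192537 Fplate -5.701740069004179 -8.649994722299784 Fz 1.2219747923155628 yaw err -0.20211814193669397 z 0.037081038279933545 [-1.76  1.56  0.14]
```

Emit:
arm_command:
  series:
    - [[0,0,0],0]
    - [[0,0,0],0]
    - [[0,0,0],0]
    - [[0,0,0],0]
    - [[0,0,0],0]
  grip: -0.8

```text
time_s: 25.3
tool_pos: [0.5932, -0.0464, 0.0371]
tool_rot: [179.9, -0.0, 86.8]
force: [0.7, 0.2, -0.4]
grip_width: 0.0777
grasp_force: 0.0
```

```bash
python3 pl.py
```

```text
plate mm 0.851131839972152 11.823954728150767 Fplate 0.6555301788301099 0.2468165496637719 Fz -0.3761702153099984 yaw err -0.04471538126517771 z 0.03708481941850257 [-0.1   0.07 -0.02]
```

Emit:
arm_command:
  series:
    - [[0,0,-8],0]
    - [[0,0,-25],0]
    - [[0,0,-60],0]
    - [[0,0,-105],0]
    - [[0,0,-150],0]

```text
time_s: 25.8
tool_pos: [0.5921, -0.0471, 0.1886]
tool_rot: [180.0, -0.0, 86.8]
force: [1.7, 0.7, 0.9]
grip_width: 0.0783
grasp_force: 0.0
```

Emit:
arm_command:
  series:
    - [[-25,0,-30],0]
    - [[-50,0,-50],0]
    - [[-75,0,-50],0]
    - [[-85,0,-50],0]
    - [[-85,0,-50],0]

```text
time_s: 26.3
tool_pos: [0.5871, -0.1336, 0.2367]
tool_rot: [-180.0, 0.0, 86.6]
force: [0.6, 0.7, 0.3]
grip_width: 0.0785
grasp_force: 0.0
```

Emit:
arm_command:
  series:
    - [[0,0,0],0]
    - [[0,0,0],0]
    - [[0,0,0],0]
    - [[0,0,0],0]
    - [[0,0,0],0]

```text
time_s: 26.8
tool_pos: [0.5877, -0.1314, 0.2365]
tool_rot: [-180.0, -0.0, 86.8]
force: [0.2, -0.6, 0.1]
grip_width: 0.0783
grasp_force: 0.0
```

```bash
cat > fin.py <<'E'
from h import *
a=np.radians(-3.12); ex=np.array([np.cos(a),np.sin(a)]); ey=np.array([-np.sin(a),np.cos(a)]); t=np.array([.5985,.0667])
K,T,c=cal("wrist"); p,D=viewer.read_camera("wrist");P=cloud(K,T,D)
hsv=cv2.cvtColor(p,cv2.COLOR_BGR2HSV)
m=(hsv[...,0]<14)&(hsv[...,1]>150)&(P[...,2]>.035)&(P[...,2]<.056)
q=P[m]; w=np.stack([(q[:,:2]-t)@ex*1e3,(q[:,:2]-t)@ey*1e3+125],1).astype(np.float32)
print(len(q),np.median(q[:,2]),cv2.minAreaRect(w),w.min(0),w.max(0))
k=(P[...,2]>.09)&(P[...,2]<.115); print("knob z",np.median(P[k][:,2]),"px",np.argwhere(k).mean(0)); print(env.get_obs()["time_s"],env.get_obs()["force"])
cv2.imwrite("pics/fin.png",p)
E
python3 fin.py
```

```text
4638 0.0472105654152572 ((0.20530319213867188, 6.946247100830078), (111.35758209228516, 59.7060432434082), 89.91645050048828) [-29.58234  -48.768497] [30.112484 62.649956]
knob z nan px [nan nan]
26.85 [ 0.56702521 -0.26481143 -0.53428408]
  return _methods._mean(a, axis=axis, dtype=dtype,
  ret = ret.dtype.type(ret / rcount)
fin.py:8: RuntimeWarning: Mean of empty slice.
  k=(P[...,2]>.09)&(P[...,2]<.115); print("knob z",np.median(P[k][:,2]),"px",np.argwhere(k).mean(0)); print(env.get_obs()["time_s"],env.get_obs()["force"])
  ret = um.true_divide(
```

View pics/fin.png

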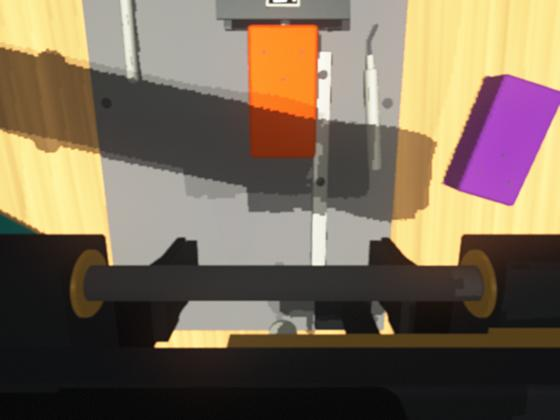

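The box is flush: x = +0.2 mm, 0.1°, and its end is at about 62.7 mm, with the screw tip on it at (285,22). I'll do one gentle confirming push with closed fingers on its rear end, centred at x = 0, to feel that it still bears on the screw.

Emit:
arm_command:
  series:
    - [[0,0,40],0]
    - [[0,0,80],0]
    - [[0,0,120],0]
    - [[0,0,155],0]
    - [[0,0,180],0]
  grip: 1

```text
time_s: 27.35
tool_pos: [0.5863, -0.1315, 0.054]
tool_rot: [-179.8, -0.0, 86.8]
force: [0.4, 0.5, -0.1]
grip_width: 0.0463
grasp_force: 0.0
```

Emit:
arm_command:
  series:
    - [[0,0,10],0]
    - [[0,0,18],0]
    - [[0,0,24],0]
    - [[0,0,24],0]
    - [[0,0,24],0]

```text
time_s: 27.85
tool_pos: [0.5885, -0.1321, 0.0337]
tool_rot: [179.9, -0.0, 86.8]
force: [0.1, 0.4, 1.6]
grip_width: 0.0067
grasp_force: 0.0
```

```bash
python3 pl.py
```

```text
plate mm 0.8079891508174349 -74.02146231198364 Fplate 0.08320203679951096 0.3871678801789455 Fz 1.5839078704360527 yaw err -0.09166634017418573 z 0.0337438000989698 [-0.12  0.06  0.04]
```

Contact is expected after about 15 mm. I'll approach slowly.

Emit:
arm_command:
  series:
    - [[3,-0.5,0],0]
    - [[6,-0.8,0],0]
    - [[9,-0.8,0],0]
    - [[11,-0.8,0],0]
    - [[12,-0.8,0],0]

```text
time_s: 28.35
tool_pos: [0.5876, -0.1193, 0.0327]
tool_rot: [180.0, -0.0, 86.8]
force: [-0.7, -0.2, -0.4]
grip_width: 0.0003
grasp_force: 0.0
```

Emit:
arm_command:
  series:
    - [[0.5,0,0],0]
    - [[1,0,0],0]
    - [[1.5,0,0],0]
    - [[2,0,0],0]
    - [[2.5,0,0],0]

```text
time_s: 28.85
tool_pos: [0.5876, -0.1177, 0.0327]
tool_rot: [180.0, 0.0, 86.8]
force: [0.5, -1.4, -1.4]
grip_width: 0.0004
grasp_force: 0.6
```

Emit:
arm_command:
  series:
    - [[0.5,0,0],0]
    - [[1,0,0],0]
    - [[1.5,0,0],0]
    - [[1.5,0,0],0]
    - [[1.5,0,0],0]

```text
time_s: 29.35
tool_pos: [0.5875, -0.1174, 0.0327]
tool_rot: [180.0, 0.1, 86.7]
force: [0.5, -6.7, -0.8]
grip_width: 0.0005
grasp_force: 2.7
```

```bash
python3 pl.py
```

```text
plate mm -0.9672089249274695 -59.434791536530156 Fplate 0.903184457938593 -6.660631144342605 Fz -0.7862966900332615 yaw err -0.14617233861977752 z 0.03265359758112779 [-1.28  0.17  0.04]
```

The force rises at once to 6.7 N with no travel, so the box bears on the screw. I'll withdraw slowly.

Emit:
arm_command:
  series:
    - [[-0.5,0,0],0]
    - [[-1,0,0],0]
    - [[-1.5,0,0],0]
    - [[-2,0,0],0]
    - [[-2.5,0,0],0]

```text
time_s: 29.85
tool_pos: [0.5877, -0.1176, 0.0327]
tool_rot: [-180.0, -0.1, 86.8]
force: [-0.2, -1.1, -0.0]
grip_width: 0.0002
grasp_force: 0.8
```

Emit:
arm_command:
  series:
    - [[-1,0,0],0]
    - [[-3,0,0],0]
    - [[-6,0,0],0]
    - [[-10,0,0],0]
    - [[-15,0,-10],0]

```text
time_s: 30.35
tool_pos: [0.5856, -0.1331, 0.0417]
tool_rot: [-179.8, -0.0, 86.8]
force: [-0.8, 0.2, 0.2]
grip_width: 0.0005
grasp_force: 0.0
```

Emit:
arm_command:
  series:
    - [[0,0,-40],0]
    - [[0,0,-85],0]
    - [[0,0,-130],0]
    - [[0,0,-170],0]
    - [[0,0,-190],0]

```text
time_s: 30.85
tool_pos: [0.5883, -0.1345, 0.2382]
tool_rot: [179.6, 0.0, 86.7]
force: [0.8, 0.1, -0.0]
grip_width: 0.0002
grasp_force: 0.0
```

Emit:
arm_command:
  series:
    - [[10,0,0],0]
    - [[25,0,0],0]
    - [[40,0,0],0]
    - [[40,0,0],0]
    - [[40,0,0],0]

```text
time_s: 31.35
tool_pos: [0.5885, -0.0924, 0.2314]
tool_rot: [-179.9, 0.0, 86.9]
force: [-0.0, 0.7, 1.1]
grip_width: 0.0008
grasp_force: 0.0
```

```bash
python3 fin.py
```

```text
7086 0.04727297754347534 ((0.17557334899902344, 7.524631500244141), (110.63407897949219, 60.058895111083984), 89.9674301147461) [-29.842363 -47.790825] [30.213137 62.856476]
knob z 0.0918656688964754 px [2.77777778e-01 2.84444444e+02]
31.4 [-0.14541174  0.47195752 -0.60935034]
```

The box is still in place, and the robot is clear of everything. (The knob is at the picture's edge, so that height reading doesn't count.) Handing in.

```bash
python3 -c "
from h import *
print(env.sign_off())"
```

```text
the job is handed in; nothing more can be done
None
```

Handed in at about 31 s: the 5 stood in the window with the knob home when last seen, before the slide, and the enclosure sits flush on the fence against stop screw 5 (x +0.2 mm, end about 63 mm); the hand-in returned no verdict.

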